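# Present a weld section to the inspection camera

### The job

Aim the inspection camera: swivel its head so that it looks straight out over the light bar on its base, and tip it 30 degrees down. Then draw the tee-shaped weld section up out of the slotted rack and hold it up in front of the lens for the picture: etched face squarely towards the lens, right way up in the picture, the weld in the middle of the view and 10 cm from the lens. Finish while still holding it there, motionless and touching nothing but the gripper, with the camera still aimed, the other two sections left in the rack and the rest of the bench undisturbed.

Things in the scene. Friction and masses are not known exactly. Their poses are not given: they have to be found in the camera images.
- camera_stand: Fixed camera stand: grey base plate 165 x 116 x 12 mm (65 mm behind to 100 mm ahead of the origin), 20 mm steel post, low light bar along the front edge (100 mm long, up to 42 mm high, 86 mm ahead of the post). Origin on the worktop under the post axis; x = level direction from the post straight out over the light bar, z up.
- camera_swivel (a joint): Swivel of the camera head about the vertical post axis, rad. 0 = the camera looks straight out over the light bar (along x of camera_stand); positive = turned counter-clockwise seen from above. Range -1.2 to 1.2. Friction (0.12 N m) keeps it where it is left.
- camera_tilt (a joint): Tilt hinge of the camera, rad. Its level axis crosses the post axis 152 mm above the worktop, under the camera, along y of the camera. 0 = camera level, positive = lens tipped down (0.524 = 30 degrees down). Range -0.4 to 1.0. Friction (0.18 N m) keeps it where it is left.
- camera_mid (a point): Centre of the camera's grey box body, 64 long x 38 wide x 38 high mm, 36 mm above the tilt axis. Its flat flanks can be pinched from above across the 38 mm (the bracket below, down to 28 mm under the box, is at most 28 mm wide). Axes turn with the camera: x = the way it looks, y = to its left (tilt axis), z = out of its top.
- camera_lens (a point): Centre of the front glass of the lens, 68 mm ahead of camera_mid along the camera's x; a barrel 33 mm across runs from the box to it. Same axes as camera_mid.
- tee_mid (a point): Centre (half-way up) of the tee weld section: upside-down steel T, 84 high, 10 thick; foot 36 wide x 20 high, central web 12 wide x 64 high to pinch from above along y, a fillet weld in each corner; 110 g. Stands foot down in a rack slot. x = through the thickness: the bright etched face with the weld marks looks to -x, the dull back to +x; y = across the width; z = from foot to web end.
- tee_weld (a point): Middle of the weld on the etched face of the tee section: 18 mm below tee_mid and 5 mm from it towards the etched face. Same axes as tee_mid.
- rack: Fixed grey block 40 (x) x 226 (y) mm, top 30 mm above the worktop, on an aluminium base plate 62 x 238 x 8 mm; three slots in a row at y = -80, 0, 80 mm, each 11.5 (x) x 37.5 (y) and 12 deep, floor 18 mm above the worktop. The sections stand in them with 0.75 mm play all round, etched faces to the rack's -x (robot's side); their order varies. Origin: centre of the underside.
- butt_section: Butt-weld section: a plain upright rectangle 36 wide x 10 thick x 84 high mm with a bulge on each edge (40 mm over both); stays in the rack. Origin: centre of the underside.
- corner_section: Corner-joint section: an L, foot 36 x 20 mm with a 12 mm web rising at one end, 10 thick, 84 mm high; stays in the rack. Origin: centre of the underside.
- screwdriver: Small screwdriver, 124 mm long, behind the rack; bystander.
- usb_stick: USB stick, 54 x 18 x 8 mm, behind the rack; bystander.
- dust_cap_2: Flat round black plastic cap, 34 mm across, 10 mm high, between the camera stand and the rack, farther back; bystander.
- vial_1: Small sample vial, 24 mm across, 52 mm high, on the right side; bystander.
- loupe: Black stand loupe, 42 mm across, 37 mm high, on the right side; bystander.
Things that resemble listed ones, but are neither listed nor needed, are in the scene too. What is shaped like the part that bears tee_mid but purple or red is not meant.

How it is judged:
On the way, in this order (a step that is already met when the one before it is completed fails the run):
1. the camera is aimed: straight out over the light bar and 30 degrees down (value of joint camera_swivel between -0.09 and 0.09 rad and value of joint camera_tilt between 0.4536 and 0.5936 rad), for 0.2 s.
2. the tee section is drawn clear of the rack (height (world z) of tee_mid above 0.08 m and contact force between tee_section and rack below 0.1 N), for 0.2 s.
At the end, for the whole second after the job is handed in: Camera within 5 degrees of straight ahead and 4 of 30 down; the fingers alone hold the tee, at rest, weld 80-120 mm from the lens and within 15 mm of its axis, etched face square and right way up within 10 degrees; other sections seated in the rack, bystanders within 20 mm, camera not touched (all of step 1 and x of tee_weld in the frame of camera_lens between 0.08 and 0.12 m and y of tee_weld in the frame of camera_lens between -0.015 and 0.015 m and z of tee_weld in the frame of camera_lens between -0.015 and 0.015 m and angle between the x axis of tee_mid and the x axis of camera_lens, either way round below 0.17 rad and angle between the y axis of tee_mid and the y axis of camera_lens, either way round below 0.17 rad and angle between tee_mid's own x axis and vertical above 1.75 rad and angle between tee_mid's own z axis and vertical below 0.9 rad and height (world z) of tee_weld above 0.05 m and contact force between the fingers and tee_section above 1 N and contact force between tee_section and camera_stand below 0.1 N and contact force between tee_section and rack below 0.1 N and contact force between each of the arm, the fingers and camera_stand below 0.3 N and linear speed of tee_section below 0.01 m/s and angular speed of tee_section below 0.1 rad/s and z of each of butt_section, corner_section in the frame of rack below 0.023 m and angle between each of butt_section, corner_section's own z axis and vertical below 0.25 rad and distance of each of screwdriver, usb_stick, dust_cap_2, vial_1, loupe from where it was at the start of the episode below 0.02 m); the arm keeps its last pose, push and grip.
It fails at once if another weld section is pulled out of the rack or knocked over ((distance of butt_section from where it was at the start of the episode above 0.02 m or angle between butt_section's own z axis and vertical above 0.4 rad) or (distance of corner_section from where it was at the start of the episode above 0.02 m or angle between corner_section's own z axis and vertical above 0.4 rad)).
It fails at once if a bystander is pushed away (distance of any of screwdriver, usb_stick, dust_cap_2, vial_1, loupe from where it was at the start of the episode above 0.02 m).
It also fails if it takes over 67 s, if anything falls off the work surface, if the arm or the gripper's body presses on something with over 40 N, if the wrist force passes 120 N, or if a joint passes its speed limit or range.

### The arm

A 7-joint arm with a two-finger parallel gripper is mounted at the origin on a cart in front of the work surface, level with it; the furniture and walls round the work are solid. World frame = base frame: x ahead of the robot, y to its left, z up, the work surface at z = 0. Lengths are in m, angles in rad, forces in N, time in s.
With the tool pointing down it reaches from about 0.425 to 0.875 m from the base axis. Payload 4.7 kg.
Tool frame: the origin (TCP) lies midway between the tips of the shut fingers; the grasp point (between the pads) lies 19 mm behind it (ctrl.grip_depth is the distance from the TCP to the grasp point, in m); z points along the fingers, y is the direction in which the jaws open and shut (so a half turn about z gives the same grasp; the last joint's range is limited). The gripper opens to 87 mm and grips with 3 to 60 N. Pads are 19 mm wide; open, the fingers measure 117 mm over their backs; the gripper's body (75 mm by 190 mm) begins 51 mm behind the grasp point.
Start: joints at [-1.197, 0.321, -0.07, 1.45, 0.023, 1.371, -0.057], TCP at [0.229, 0.608, 0.223] pointing down, gripper open.
Joint ranges: [-2.86, 2.86], [-0.3, 2.09], [-1.38, 1.24], [0.06, 2.45], [-1.56, 4.7], [0.09, 2.05], [-2.69, 2.69]. Speed limits (rad/s): [2.57, 2.57, 3.14, 3.14, 3.14, 3.14, 3.14].

### API

Orientations are given as a rotation vector (axis times angle).
In Python, from bench import ctrl gives the robot as it stands. The module is installed in compiled form; this text tells all that it offers.
- The arm moves only by the shell command python3 -m inch 'ROWS' [FORCE]. ROWS is JSON, a list of rows, each a list of 5 numbers: the opening, from -1 (shut) to 1 (fully open), so that 0 is half open, then the shift along the tool's x, y, z in mm, then the turn about the tool's z in rad. In form: [[fingers, tx, ty, tz, twist], ...]. A call has 1 to 5 rows; each row shifts and turns the pose as measured when the row begins, along the tool's axes as they then stand; what a row does not reach is not made up. A row lasts 1/8 s, in which the tool goes at most 62.5 mm and 10.7 degrees, less where a joint would pass 70% of its speed; a pose out of reach is approached as far as the arm can. A call is refused whole if a number of a shift passes 62.5 or a number of a turn 0.188, either way. A call with a gripper value outside its range is refused whole. The fingers move at their own pace and stop on an object; FORCE is the grip in N (left out, the last holds). Time passes only in rows, so rows that do not move let the fingers close. It gives the time, the measured TCP pose, the force and the opening at its end, in the units of the state.
- ctrl.get_state(): the state, without advancing time (a new reading comes with each control period).
- ctrl.get_image(name): name is "scene" or "side" or "wrist"; returns a dict with "color" (480x640x3 uint8, red, green, blue), "range_z" (480x640 float32, m along the optical axis (not along the pixel's ray), 0 where there is no reading), "K" (3x3 intrinsics, pixels), "R" (3x3) and "t" (3): a world point X has camera coordinates R X + t. Camera axes: x right, y down, z forward; pixel columns grow to the right and rows downward; lengths in m; the calibration is good to about 2 mm. A picture is of the moment at which its call begins.
- ctrl.close_job(): hands the job in, once; it reports no verdict.
The state is a dict: "time": time; "joint_positions": joint angles; "qd": joint speeds; "joint_torque": joint torques, N m; "position": TCP position; "tool_rot": TCP orientation; "ft_force": force on the tool from outside, world axes, zero at the start; "torque": the same for the moment, N m; "grip_width": opening from 0.0 (shut) to 1.0 (fully open).
Only numpy, scipy, OpenCV 4.12 (cv2) and the standard library are available. Lean on these libraries where they do the work, as an engineer would, in place of code of your own. Each camera call takes 0.05 s, during which the arm holds its last target. There are 200 camera calls.

## Working session

There is one attempt and no reset: what is moved stays moved. The work goes in short steps, Python scripts to look and compute and a shell command to move; the robot and the scene stay as the last step left them, time stands still between calls to the robot, and variables do not carry over. Pictures are saved under pics/ and viewed, about 8 in all and at most 12, crops included, and the job is handed in when it is done.

```bash
mkdir -p pics
python3 - <<'E'
from bench import ctrl
import cv2,numpy as np
s=ctrl.get_state();print({k:np.round(v,3).tolist() for k,v in s.items()},ctrl.grip_depth)
ims=[]
for n in ("scene","side"):
    d=ctrl.get_image(n);np.savez(f"{n}0.npz",**d);ims.append(d["color"])
    cv2.imwrite(f"pics/{n}0.png",d["color"][:,:,::-1])
    R,t=d["R"],d["t"];print(n,np.round(-R.T@t,3),np.round(R[2],2),d["K"][0,0])
E
```

```text
{'time': 0.0, 'joint_positions': [-1.197, 0.322, -0.07, 1.452, 0.023, 1.371, -0.057], 'qd': [-0.001, -0.0, -0.002, -0.001, -0.001, -0.0, -0.001], 'joint_torque': [-0.0, -49.13, -0.404, -31.253, -0.064, 0.044, 0.0], 'position': [0.229, 0.608, 0.221], 'tool_rot': [-0.562, -3.091, 0.003], 'ft_force': [-0.053, -0.819, 0.462], 'torque': [-0.045, 0.009, 0.028], 'grip_width': 1.001} 0.0187
scene [-0.276  0.74   0.753] [ 0.65 -0.6  -0.47] 519.7983691161013
side [ 0.282 -1.082  0.704] [ 0.23  0.86 -0.45] 548.5875710028092
```

View pics/scene0.png

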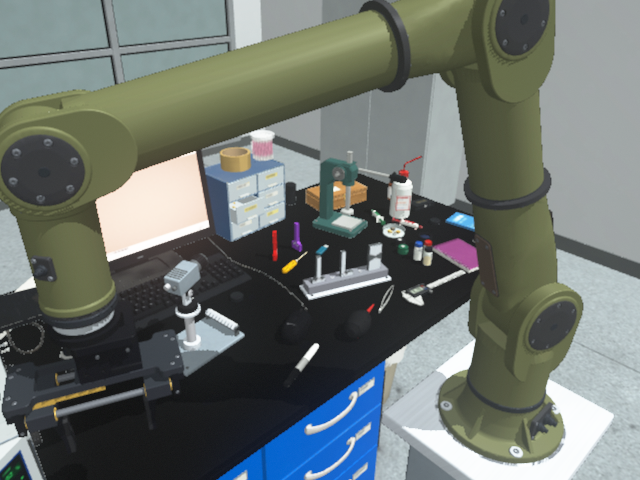

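View pics/side0.png

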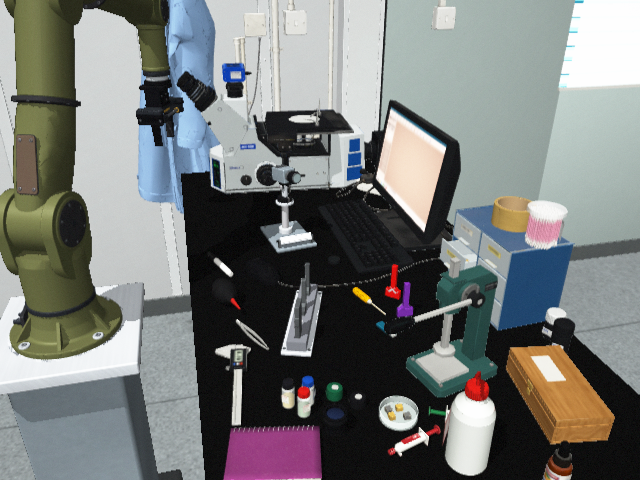

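The scene view shows the camera head at (182,277), the base plate around (205,340), the light bar at (222,320) and the rack at (345,280). The side view shows the stand at (288,235) and the rack at (302,320). Next I'll measure from depth.

```bash
cat > h.py <<'E'
import cv2,numpy as np
def world(d):
    z=d["range_z"];K=d["K"];v,u=np.mgrid[:480,:640]
    c=np.stack([(u-K[0,2])/K[0,0]*z,(v-K[1,2])/K[1,1]*z,z],-1)
    W=(c-d["t"])@d["R"];W[z==0]=np.nan;return W
def rect(P): # centre,size,angle of min area rect of xy points (mm)
    r=cv2.minAreaRect((P[:,:2]*1000).astype(np.float32));return np.round(r[0],1),np.round(r[1],1),round(r[2],1)
E
python3 - <<'E'
from h import *
out=[]
for n,bc,br in (("scene",(140,240,255,385),(290,225,405,310)),("side",(250,150,330,255),(270,250,335,370))):
    d=dict(np.load(n+"0.npz"));W=world(d)
    for b in (bc,br):
        c=d["color"][b[1]:b[3],b[0]:b[2]];out.append(cv2.resize(c,(400,300),interpolation=cv2.INTER_CUBIC))
        w=W[b[1]:b[3],b[0]:b[2]].reshape(-1,3);rgb=c.reshape(-1,3).astype(int)
        bright=rgb.min(1)>70
        bands=((.009,.016),(.036,.046),(.06,.13),(.16,.24)) if b is bc else ((.005,.011),(.026,.034),(.04,.11))
        for lo,hi in bands:
            m=(w[:,2]>lo)&(w[:,2]<hi)&bright
            if m.sum()>5:
                p=w[m];print(n,b is bc,lo,m.sum(),np.round(np.percentile(p,5,0),3),np.round(np.percentile(p,95,0),3),rect(p))
cv2.imwrite("pics/crops.png",np.vstack([np.hstack(out[:2]),np.hstack(out[2:])])[:,:,::-1])
E
```

```text
scene True 0.009 1808 [0.483 0.215 0.011] [0.913 0.363 0.016] (array([691.4, 236.2]), array([242.1, 518.4]), 63.9)
scene True 0.036 260 [0.509 0.235 0.036] [0.589 0.332 0.044] (array([534.7, 268.3]), array([ 89.2, 113.1]), 34.1)
scene True 0.06 530 [0.517 0.207 0.067] [0.863 0.347 0.125] (array([709.4, 283.1]), array([138.1, 394. ]), 61.0)
scene True 0.16 949 [0.512 0.293 0.174] [0.554 0.365 0.211] (array([541.7, 320. ]), array([ 41.5, 110.1]), 21.0)
scene False 0.005 538 [ 0.369 -0.435  0.005] [0.637 0.011 0.011] (array([ 555.8, -193.4]), array([285.1, 476.7]), 38.2)
scene False 0.026 640 [ 0.45  -0.222  0.027] [ 0.678 -0.004  0.034] (array([ 590.9, -196.6]), array([334.2, 288.9]), 70.3)
scene False 0.04 600 [ 0.459 -0.192  0.042] [ 0.523 -0.023  0.104] (array([ 494.4, -106.4]), array([198.9,  17.6]), 70.1)
side True 0.009 739 [0.486 0.227 0.01 ] [0.676 0.663 0.015] (array([608.8, 440.8]), array([457.3, 268.4]), 87.8)
side True 0.036 259 [0.501 0.23  0.036] [0.741 0.666 0.045] (array([603.3, 442.7]), array([452.8, 273. ]), 85.4)
side True 0.06 1230 [0.496 0.314 0.066] [0.744 0.67  0.126] (array([629.8, 492. ]), array([275.2, 387.3]), 2.4)
side True 0.16 358 [0.512 0.265 0.175] [0.567 0.346 0.21 ] (array([543.4, 309.3]), array([ 42.6, 104.7]), 25.5)
side False 0.005 611 [ 0.435 -0.219  0.006] [0.548 0.017 0.011] (array([526.1,  -4.6]), array([453.8, 134.5]), 81.2)
side False 0.026 656 [ 0.447 -0.211  0.028] [ 0.537 -0.022  0.033] (array([ 494.1, -107.1]), array([229.6,  40.5]), 70.1)
side False 0.04 402 [ 0.458 -0.199  0.043] [ 0.522 -0.033  0.104] (array([ 491.5, -114.4]), array([183.9,  10.7]), 69.8)
```

View pics/crops.png

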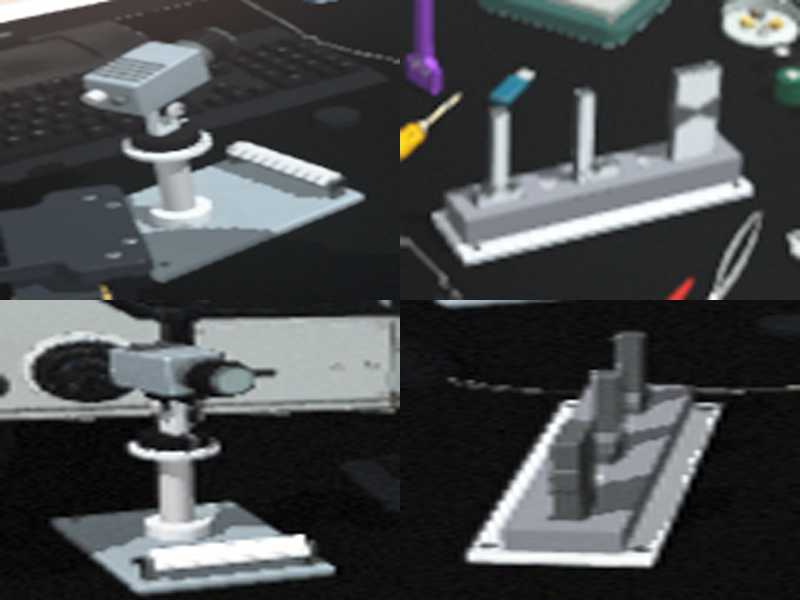

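The crops show three things:
- **Sections:** the butt section is nearest the side camera (rack y=-80). The tee and the L fill the middle and far slots, and which is which isn't settled yet.
- **Camera head:** it is swivelled relative to the base, with the lens to the right.
- **Light bar:** it sits on the front edge of the plate.

I'll measure the stand more cleanly and find the web offsets.

Run:
```python
from h import *
for n in ("scene","side"):
    d=dict(np.load(n+"0.npz"));W=world(d).reshape(-1,3);rgb=d["color"].reshape(-1,3).astype(int)
    near=(abs(W[:,0]-.54)<.13)&(abs(W[:,1]-.29)<.13)
    for nm,lo,hi,mn in (("plate",.009,.015,90),("bar",.034,.046,120),("post",.02,.12,110),("headtop",.16,.26,60)):
        m=near&(W[:,2]>lo)&(W[:,2]<hi)&(rgb.min(1)>mn)
        if m.sum()<10: print(nm,m.sum());continue
        p=W[m];q=p-np.median(p,0);k=np.linalg.norm(q[:,:2],axis=1)<.14;p=p[k]
        print(n,nm,len(p),np.round(p.mean(0),3),rect(p),'z',p[:,2].min().round(3),p[:,2].max().round(3))
        if nm=="headtop":
            print(' pca',np.round(np.linalg.svd(p-p.mean(0),full_matrices=False)[2],2).tolist())
    # rack frame
    a=np.radians(70.1);ry=np.array([np.cos(a),np.sin(a)]);rx=np.array([ry[1],-ry[0]])
    L=np.c_[(W[:,:2]-[.494,-.107])@rx,(W[:,:2]-[.494,-.107])@ry]
    for lo,hi in ((.033,.042),(.046,.1)):
        for c in (-.08,0,.08):
            m=(abs(L[:,0])<.02)&(abs(L[:,1]-c)<.03)&(W[:,2]>lo)&(W[:,2]<hi)
            print(n,lo,c,m.sum(),np.round(np.percentile(L[m],[3,50,97],0)*1000,0).tolist() if m.sum() else '')
```

```text
scene plate 1280 [0.526 0.3   0.013] (array([541. , 309.6]), array([118.2, 164.1]), 8.1) z 0.009 0.015
scene bar 285 [0.545 0.259 0.04 ] (array([534.6, 269.1]), array([ 88.5, 111.8]), 34.1) z 0.034 0.046
scene post 777 [0.537 0.301 0.056] (array([539.2, 292.4]), array([100.6, 118.2]), 14.4) z 0.02 0.117
scene headtop 986 [0.53  0.331 0.198] (array([541.7, 320. ]), array([ 41.5, 110.1]), 21.0) z 0.161 0.215
 pca [[-0.3, 0.93, -0.19], [-0.61, -0.34, -0.72], [0.73, 0.1, -0.67]]
scene 0.033 -0.08 83 [[-20.0, -107.0], [-3.0, -72.0], [16.0, -53.0]]
scene 0.033 0 95 [[-17.0, -27.0], [-4.0, 3.0], [16.0, 26.0]]
scene 0.033 0.08 87 [[-18.0, 56.0], [-4.0, 85.0], [11.0, 107.0]]
scene 0.046 -0.08 244 [[-7.0, -94.0], [-4.0, -75.0], [4.0, -59.0]]
scene 0.046 0 108 [[-8.0, 9.0], [-3.0, 17.0], [6.0, 21.0]]
scene 0.046 0.08 115 [[-7.0, 75.0], [-4.0, 84.0], [4.0, 89.0]]
side plate 531 [0.534 0.296 0.013] (array([539.3, 306.6]), array([114.1, 171.9]), 8.4) z 0.009 0.015
side bar 173 [0.546 0.249 0.039] (array([555.9, 262. ]), array([106.4,  87.6]), 72.9) z 0.034 0.045
side post 510 [0.542 0.275 0.049] (array([531.5, 272.2]), array([ 94.6, 122.3]), 25.7) z 0.02 0.114
side headtop 371 [0.536 0.306 0.196] (array([543.1, 309.9]), array([ 42.6, 106.1]), 25.5) z 0.161 0.212
 pca [[-0.52, 0.85, -0.08], [-0.4, -0.32, -0.86], [-0.75, -0.42, 0.51]]
side 0.033 -0.08 35 [[-17.0, -108.0], [1.0, -95.0], [12.0, -64.0]]
side 0.033 0 39 [[-15.0, -26.0], [2.0, -6.0], [16.0, 19.0]]
side 0.033 0.08 31 [[-3.0, 57.0], [4.0, 69.0], [16.0, 106.0]]
side 0.046 -0.08 180 [[-5.0, -99.0], [3.0, -95.0], [5.0, -62.0]]
side 0.046 0 101 [[-5.0, 4.0], [-0.0, 8.0], [4.0, 12.0]]
side 0.046 0.08 95 [[-5.0, 72.0], [0.0, 77.0], [5.0, 80.0]]
```

Measured: tee in the +80 slot at about (0.521,-0.032), with its web centred; the middle one is the L, web offset +12. The stand looks along -81.8° from about (0.538,0.325), and the head is swivelled about +15°. First move: up, then over the camera.

```bash
cat > go.py <<'E'
# python3 go.py x y z yawdeg : tool-axis shift (mm) & twist to put TCP there with tool y along yaw (mod 180)
import sys,numpy as np
from scipy.spatial.transform import Rotation as Ro
from bench import ctrl
s=ctrl.get_state();R=Ro.from_rotvec(s["tool_rot"]).as_matrix();p=np.array(s["position"])
x,y,z,w=map(float,sys.argv[1:5]);w=np.radians(w);yt=R.T@[np.cos(w),np.sin(w),0]
tw=np.arctan2(-yt[0],yt[1]);tw=(tw+np.pi/2)%np.pi-np.pi/2
print("t",round(s["time"],2),"pos",p.round(4),"yaw",np.degrees(np.arctan2(R[1,1],R[0,1])).round(1),"z",R[:,2].round(3),"w",round(s["grip_width"],3),"F",np.round(s["ft_force"],1),"q7",round(s["joint_positions"][6],2))
print("shift mm",((R.T@([x,y,z]-p))*1000).round(1),"twist",round(tw,3))
E
python3 -m inch '[[0.3,0,0,-60,0.15],[0.3,-50,0,-30,0.15],[0.3,-60,-10,0,0.15],[0.3,-55,-10,0,0.15],[0.3,-50,-10,0,0.15]]'
python3 go.py .541 .318 .29 23
```

```text
time: 0.72
position: [0.3628, 0.443, 0.3097]
tool_rot: [1.673, 2.659, -0.014]
ft_force: [0.1, -0.6, -0.4]
grip_width: 0.663
t 0.72 pos [0.3628 0.443  0.3097] yaw 25.6 z [-0.005 -0.008 -1.   ] w 0.663 F [ 0.1 -0.6 -0.4] q7 -0.47
shift mm [-189.6  106.8   19.8] twist 0.046
```

```bash
python3 -m inch '[[0.3,-50,27,-10,0.04],[0.3,-50,27,0,0],[0.3,-50,27,0,0],[0.3,-40,26,0,0],[0.3,0,0,0,0]]'
python3 go.py .541 .318 .29 23
python3 - <<'E'
from bench import ctrl
from h import *
d=ctrl.get_image("wrist");np.savez("w1.npz",**d);cv2.imwrite("pics/w1.png",d["color"][:,:,::-1])
print(np.round(-d["R"].T@d["t"],3),np.round(d["R"][2],2))
W=world(d);near=(abs(W[...,0]-.54)<.1)&(abs(W[...,1]-.3)<.1)&(W[...,2]>.165)&(W[...,2]<.25)
p=W[near];print(near.sum(),p.mean(0).round(3),rect(p),p[:,2].min(),p[:,2].max())
g=near&(d["color"].min(2)>60);p=W[g];print(g.sum(),p.mean(0).round(3),rect(p))
E
```

```text
time: 1.35
position: [0.5436, 0.3014, 0.3184]
tool_rot: [1.738, 2.615, -0.02]
ft_force: [-0.9, -0.1, -0.6]
grip_width: 0.654
t 1.35 pos [0.5436 0.3014 0.3184] yaw 22.8 z [-0.006 -0.011 -1.   ] w 0.654 F [-0.9 -0.1 -0.6] q7 -0.1
shift mm [16.5  4.3 28.2] twist -0.004
[0.512 0.38  0.479] [ 0.11 -0.29 -0.95]
5157 [0.542 0.322 0.205] (array([543.6, 318.5]), array([ 38., 109.]), 21.7) 0.18429279085304962 0.21221434461793917
4468 [0.54  0.328 0.205] (array([543.6, 318.5]), array([ 38., 109.]), 21.7)
```

View pics/w1.png

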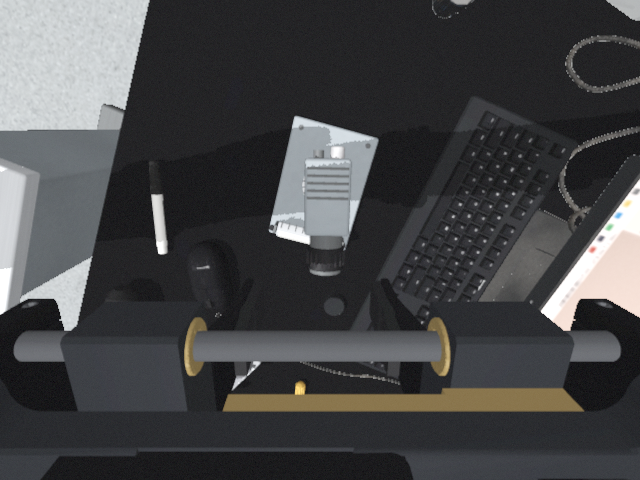

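The wrist view shows the box top at (328,200), the lens below it at (325,255), and the plate and light bar behind. Next I'll fit the top-face plane to get the tilt.

```bash
cat > cam.py <<'E'
from h import *
def cam(d,o=np.array([.5375,.3253]),yaw=-81.8,mn=60):
    W=world(d);m=(abs(W[...,0]-.54)<.1)&(abs(W[...,1]-.3)<.1)&(W[...,2]>.165)&(W[...,2]<.25)&(d["color"].min(2)>mn)
    p=W[m]
    for _ in range(6):
        c=p.mean(0);n=np.linalg.svd(p-c,full_matrices=False)[2][2];n*=np.sign(n[2]);p=p[abs((p-c)@n)<max(.0025,np.std((p-c)@n)*1.5)]
    r=rect(p);a=r[2] if r[1][0]<r[1][1] else r[2]-90
    look=np.radians(a-90);f=np.array([np.cos(look),np.sin(look)])
    tilt=np.arctan2(n[:2]@f,n[2])
    print("top n",n.round(3),"N",len(p),"rect",r,"look",round(a-90,1),"swivel",round(np.radians(a-90-yaw),3),"tilt",round(tilt,3),"centre top",p.mean(0).round(4))
    q=(p[:,:2]-r[0]/1000)@f;return p
if __name__=="__main__":
    import sys;cam(dict(np.load(sys.argv[1])))
E
python3 cam.py w1.npz
python3 - <<'E'
from h import *
d=dict(np.load("w1.npz"));W=world(d)
m=(abs(W[...,0]-.54)<.1)&(abs(W[...,1]-.3)<.1)&(W[...,2]>.008)&(W[...,2]<.016)&(d["color"].min(2)>60)
print(m.sum(),rect(W[m]))
for y in (175,190,205,220,230): print(W[y,328].round(4))
m=(abs(W[...,0]-.54)<.1)&(abs(W[...,1]-.25)<.05)&(W[...,2]>.03)&(W[...,2]<.06)&(d["color"].min(2)>150)
print(m.sum(),rect(W[m]))
E
```

```text
top n [-0.035  0.086  0.996] N 3455 rect (array([545.1, 315.5]), array([37.7, 98. ]), 22.3) look -67.7 swivel 0.246 tilt -0.093 centre top [0.5386 0.331  0.2064]
5163 (array([543.1, 308.6]), array([116. , 163.6]), 8.1)
[0.5317 0.3496 0.2055]
[0.5364 0.3387 0.2069]
[0.5413 0.3273 0.2066]
[0.5462 0.316  0.2086]
[0.5495 0.3083 0.2093]
465 (array([527.5, 238.1]), array([56.1, 22.9]), 8.3)
```

```bash
python3 go.py .539 .328 .172 22 | tail -1
python3 -m inch '[[0.3,26,-5,0,0],[0.3,0,0,30,0],[0.3,0,0,0,0]]'; python3 go.py .539 .328 .172 22
```

```text
shift mm [ 24.3   8.4 146.3] twist 0.017
time: 1.78
position: [0.5227, 0.3299, 0.2871]
tool_rot: [-1.725, -2.621, 0.019]
ft_force: [-0.8, -0.2, -0.3]
grip_width: 0.651
t 1.77 pos [0.5227 0.3299 0.2871] yaw 23.3 z [-0.01  -0.008 -1.   ] w 0.651 F [-0.8 -0.2 -0.3] q7 -0.15
shift mm [ -7.8  15.7 114.9] twist 0.023
```

```bash
python3 -m inch '[[0.3,-8,16,15,0.02],[0.3,0,0,15,0],[0.3,0,0,0,0]]'; python3 go.py .539 .328 .172 22
```

```text
time: 2.15
position: [0.541, 0.3304, 0.2567]
tool_rot: [-1.75, -2.604, 0.016]
ft_force: [-0.8, -0.4, 0.1]
grip_width: 0.653
t 2.15 pos [0.541  0.3304 0.2567] yaw 22.2 z [-0.009 -0.006 -1.   ] w 0.653 F [-0.8 -0.4  0.1] q7 -0.15
shift mm [-1.3 -1.8 84.8] twist 0.004
```

```bash
python3 -m inch '[[0.3,-1,-2,30,0],[0.3,0,0,30,0],[0.3,0,0,22,0],[0.3,0,0,0,0]]' && python3 -m inch '[[-0.3,0,0,0,0],[-0.3,0,0,0,0],[-0.3,0,0,0,0],[-0.3,0,0,0,0]]' 20; python3 go.py .539 .328 .172 22
```

```text
time: 2.65
position: [0.54, 0.3284, 0.175]
tool_rot: [-1.752, -2.604, 0.011]
ft_force: [0.4, 0.1, -0.0]
grip_width: 0.653
time: 3.15
position: [0.5405, 0.3289, 0.1783]
tool_rot: [-1.752, -2.604, 0.007]
ft_force: [-0.8, -0.3, -3.8]
grip_width: 0.438
t 3.15 pos [0.5405 0.3289 0.1783] yaw 22.1 z [-0.005 -0.002 -1.   ] w 0.438 F [-0.8 -0.3 -3.8] q7 -0.14
shift mm [-0.2 -1.7  6.3] twist 0.002
```

```bash
python3 -m inch '[[-0.3,0,0,0,0.1],[-0.3,0,0,0,0.1],[-0.3,0,0,0,0.05],[-0.3,0,0,0,0]]' 20; python3 go.py .539 .3293 .178 8.2
```

```text
time: 3.65
position: [0.5409, 0.3289, 0.1782]
tool_rot: [-2.071, -2.361, 0.006]
ft_force: [-1.2, -0.3, -1.8]
grip_width: 0.436
t 3.65 pos [0.5409 0.3289 0.1782] yaw 7.5 z [-0.003 -0.002 -1.   ] w 0.436 F [-1.2 -0.3 -1.8] q7 -0.39
shift mm [ 0.7 -1.8  0.2] twist -0.013
```

```bash
python3 -m inch '[[-0.3,-7,0,0,0],[-0.3,-7,0,1,0],[-0.3,-7,0,2,0],[-0.3,-6,0,3,0],[-0.3,0,0,0,0]]' 20; python3 go.py .5427 .303 .172 8.2
```

```text
time: 4.28
position: [0.5405, 0.3267, 0.1784]
tool_rot: [-2.033, -2.365, -0.043]
ft_force: [0.9, -1.1, -6.7]
grip_width: 0.433
t 4.28 pos [0.5405 0.3267 0.1784] yaw 8.6 z [ 0.001  0.036 -0.999] w 0.433 F [ 0.9 -1.1 -6.7] q7 -0.34
shift mm [-23.9  -1.4   5.5] twist 0.008
```

Run:
```python
from bench import ctrl
from cam import *
d=ctrl.get_image("scene");np.savez("s2.npz",**d);cam(d);cv2.imwrite("pics/s2.png",cv2.resize(d["color"][200:380,100:340,::-1],None,fx=3,fy=3))
d=ctrl.get_image("side");np.savez("d2.npz",**d);cv2.imwrite("pics/d2.png",cv2.resize(d["color"][120:270,210:370,::-1],None,fx=4,fy=4,interpolation=2))
```

```text
top n [-0.699 -0.064  0.712] N 266 rect (array([530.7, 330.9]), array([68.9, 57.5]), 53.3) look -126.7 swivel -0.784 tilt 0.583 centre top [0.5316 0.3398 0.1954]
```

View pics/d2.png

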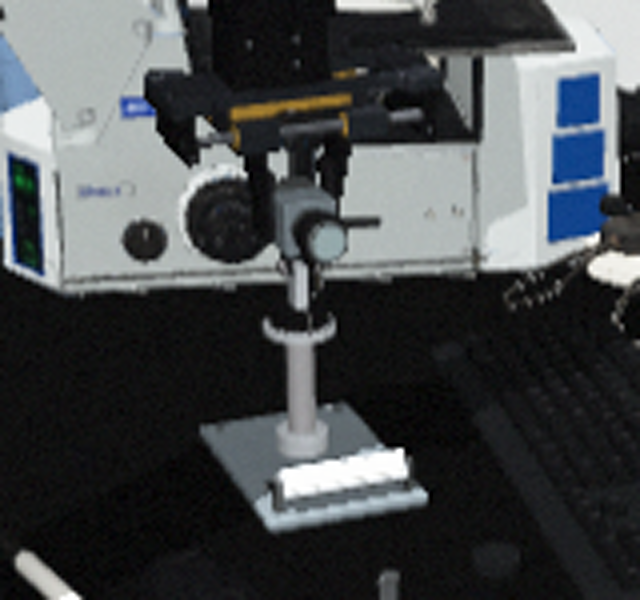

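Swivel looks right, with the lens over the bar, but the box is clamped too rigidly to pivot and the arm hardly moved. I'll use a lighter grip and bolder steps.

```bash
python3 -m inch '[[-0.3,0,0,0,0],[-0.3,-14,0,0,0],[-0.3,-14,0,1,0]]' 8; python3 go.py .5427 .303 .172 8.2
```

```text
time: 4.75
position: [0.5436, 0.3069, 0.1764]
tool_rot: [-2.022, -2.365, -0.058]
ft_force: [-0.4, 8.9, -3.7]
grip_width: 0.435
t 4.75 pos [0.5436 0.3069 0.1764] yaw 8.9 z [ 0.002  0.048 -0.999] w 0.435 F [-0.4  8.9 -3.7] q7 -0.3
shift mm [-3.9 -1.5  4.2] twist 0.013
```

```bash
python3 -m inch '[[-0.3,-8,0,3,0],[-0.3,0,0,0,0],[0.3,0,0,0,0],[0.3,0,0,0,0]]' 8;python3 go.py .5427 .303 .172 8.2; python3 -m inch '[[0.3,0,0,-30,0],[0.3,0,0,-40,0],[0.3,0,0,-40,0],[0.3,0,0,0,0]]'
python3 - <<'E'
from bench import ctrl
from cam import *
d=ctrl.get_image("wrist");np.savez("w2.npz",**d);cam(d);cv2.imwrite("pics/w2.png",d["color"][:,:,::-1])
d=ctrl.get_image("side");np.savez("d2.npz",**d)
d=ctrl.get_image("scene");np.savez("s2.npz",**d);cam(d)
E
```

```text
time: 5.25
position: [0.546, 0.3, 0.1739]
tool_rot: [-2.021, -2.365, -0.065]
ft_force: [0.1, 0.1, 0.1]
grip_width: 0.584
t 5.25 pos [0.546  0.3    0.1739] yaw 9.0 z [ 0.004  0.051 -0.999] w 0.584 F [0.1 0.1 0.1] q7 -0.28
shift mm [ 3.4 -2.8  2.1] twist 0.014
time: 5.75
position: [0.5472, 0.291, 0.2869]
tool_rot: [-2.027, -2.365, -0.062]
ft_force: [1.2, 1.0, -0.5]
grip_width: 0.655
top n [ 0.057 -0.38   0.923] N 3272 rect (array([543.5, 306.4]), array([37.6, 59.1]), 8.9) look -81.1 swivel 0.012 tilt 0.395 centre top [0.5431 0.3084 0.2038]
top n [-0.926 -0.152  0.345] N 346 rect (array([530.9, 300.6]), array([18.2, 95.3]), 5.4) look -84.6 swivel -0.049 tilt 0.184 centre top [0.5261 0.3138 0.1888]
```

Swivel is 0.012 and tilt 0.395, and the projected box length confirms the tilt. It needs another 0.13, so I'll regrip and nudge.

```bash
python3 go.py .543 .313 .250 8.2
python3 -m inch '[[0.3,20,-2,35,-0.01],[0.3,0,0,0,0]]';python3 go.py .543 .313 .172 8.2
```

```text
t 5.9 pos [0.5448 0.2907 0.2818] yaw 8.8 z [-0.002  0.043 -0.999] w 0.647 F [ 0.2 -0.8 -1. ] q7 -0.3
shift mm [20.9  1.5 32.7] twist 0.011
time: 6.15
position: [0.5386, 0.311, 0.2442]
tool_rot: [-2.013, -2.373, -0.043]
ft_force: [0.7, 0.4, 0.2]
grip_width: 0.654
t 6.15 pos [0.5386 0.311  0.2442] yaw 9.4 z [-0.005  0.041 -0.999] w 0.654 F [0.7 0.4 0.2] q7 -0.32
shift mm [-1.7  4.6 72.2] twist 0.021
```

```bash
python3 -m inch '[[0.3,-1,5,25,0.02],[0.3,0,0,28,0],[0.3,0,0,18,0],[0.3,0,0,0,0]]';python3 go.py .543 .313 .172 8.2; python3 -m inch '[[-0.3,0,0,0,0],[-0.3,0,0,0,0],[-0.3,0,0,0,0],[-0.3,0,0,0,0]]' 8;python3 go.py .543 .313 .172 8.2
```

```text
time: 6.65
position: [0.5457, 0.3101, 0.1731]
tool_rot: [-2.043, -2.351, -0.042]
ft_force: [-0.3, 0.6, 0.9]
grip_width: 0.653
t 6.65 pos [0.5457 0.3101 0.1731] yaw 8.0 z [-0.003  0.038 -0.999] w 0.653 F [-0.3  0.6  0.9] q7 -0.32
shift mm [ 3.2 -2.3  1.2] twist -0.003
time: 7.15
position: [0.5435, 0.3097, 0.1753]
tool_rot: [-2.039, -2.35, -0.036]
ft_force: [1.0, 0.3, -2.9]
grip_width: 0.435
t 7.15 pos [0.5435 0.3097 0.1753] yaw 8.1 z [-0.007  0.037 -0.999] w 0.435 F [ 1.   0.3 -2.9] q7 -0.32
shift mm [ 3.2 -0.   3.4] twist -0.002
```

```bash
python3 -m inch '[[-0.3,-10,0,2,0],[-0.3,0,0,0,0]]' 8;python3 go.py .544 .303 .172 8.2
```

```text
time: 7.4
position: [0.5441, 0.3047, 0.1736]
tool_rot: [-2.032, -2.351, -0.046]
ft_force: [-0.7, -3.3, -4.4]
grip_width: 0.434
t 7.4 pos [0.5441 0.3047 0.1736] yaw 8.3 z [-0.006  0.044 -0.999] w 0.434 F [-0.7 -3.3 -4.4] q7 -0.3
shift mm [-1.7 -0.4  1.5] twist 0.002
```

```bash
python3 -m inch '[[-0.3,-4,0,1,0],[-0.3,0,0,0,0],[0.3,0,0,0,0],[0.3,0,0,0,0]]' 8;python3 go.py .5427 .303 .172 8.2; python3 -m inch '[[0.3,0,0,-30,0],[0.3,0,0,-40,0],[0.3,0,0,-40,0],[0.3,0,0,0,0]]'
python3 - <<'E'
from bench import ctrl
from cam import *
d=ctrl.get_image("wrist");np.savez("w3.npz",**d);cam(d)
E
```

```text
time: 7.9
position: [0.5459, 0.3024, 0.1742]
tool_rot: [-2.031, -2.351, -0.054]
ft_force: [0.7, -0.2, 0.2]
grip_width: 0.583
t 7.9 pos [0.5459 0.3024 0.1742] yaw 8.4 z [-0.003  0.049 -0.999] w 0.583 F [ 0.7 -0.2  0.2] q7 -0.29
shift mm [ 1.  -3.   2.2] twist 0.003
time: 8.4
position: [0.5482, 0.2937, 0.2879]
tool_rot: [-2.038, -2.35, -0.054]
ft_force: [0.6, 0.4, 0.0]
grip_width: 0.654
top n [ 0.073 -0.475  0.877] N 2800 rect (array([544.4, 301.1]), array([37.8, 57. ]), 8.8) look -81.2 swivel 0.01 tilt 0.502 centre top [0.544  0.3037 0.202 ]
```

Run:
```python
from cam import *
for f in ("w1","w2","w3"):
    d=dict(np.load(f+".npz"))
    for mn in (30,90,): cam(d,mn=mn)
    W=world(d);m=(abs(W[...,0]-.54)<.1)&(abs(W[...,1]-.3)<.1)&(W[...,2]>.14)&(W[...,2]<.25);p=W[m]
    fdir=np.array([.143,-.99]) if f!="w1" else np.array([np.cos(np.radians(-68)),np.sin(np.radians(-68))])
    x=(p[:,:2]-[.5395,.3253])@fdir;l=(p[:,:2]-[.5395,.3253])@[-fdir[1],fdir[0]]
    k=abs(l-np.median(l))<.012
    print(f,[(round(a*1000),round(float(np.median(p[k&(abs(x-a)<.002),2])*1000),1)) for a in np.arange(-.04,.1,.008) if (k&(abs(x-a)<.002)).sum()>3])
```

```text
top n [-0.028  0.069  0.997] N 3803 rect (array([545.2, 315.2]), array([37.7, 98.6]), 22.3) look -67.7 swivel 0.246 tilt -0.074 centre top [0.5404 0.3264 0.2066]
top n [-0.038  0.096  0.995] N 3413 rect (array([544.5, 317. ]), array([37.7, 94.8]), 22.4) look -67.6 swivel 0.248 tilt -0.104 centre top [0.538  0.3324 0.2063]
w1 [(-40, 190.0), (-32, 203.7), (-24, 205.0), (-16, 205.2), (-8, 206.5), (0, 207.0), (8, 207.9), (16, 208.8), (24, 209.2), (32, 204.7), (40, 207.5), (48, 209.0), (56, 209.4)]
top n [ 0.062 -0.405  0.912] N 3552 rect (array([545.9, 291.2]), array([37.9, 89.9]), 8.6) look -81.4 swivel 0.007 tilt 0.423 centre top [0.5439 0.3039 0.2017]
top n [ 0.057 -0.38   0.923] N 3256 rect (array([543.5, 306.4]), array([37.6, 59.1]), 8.9) look -81.1 swivel 0.012 tilt 0.394 centre top [0.5431 0.3085 0.2038]
w2 [(-24, 203.5), (-16, 203.3), (-8, 213.2), (0, 211.1), (8, 208.1), (16, 205.3), (24, 200.9), (32, 197.6), (40, 194.5), (48, 190.9), (56, 181.2), (64, 180.4), (72, 177.2), (80, 171.4)]
top n [ 0.078 -0.501  0.862] N 3014 rect (array([546.3, 287.8]), array([37.9, 83. ]), 8.3) look -81.7 swivel 0.002 tilt 0.531 centre top [0.5445 0.2996 0.1995]
top n [ 0.074 -0.475  0.877] N 2770 rect (array([544.4, 301.3]), array([37.8, 56.7]), 8.8) look -81.2 swivel 0.01 tilt 0.501 centre top [0.544  0.3037 0.202 ]
w3 [(-16, 204.8), (-8, 205.4), (0, 213.7), (8, 209.9), (16, 206.3), (24, 201.0), (32, 196.5), (40, 192.1), (48, 187.6), (56, 177.0), (64, 174.2), (72, 170.2), (80, 165.4)]
```

The top-face profile slope gives tilt ≈0.507 and the barrel slope about 0.50. Both are within tolerance and swivel is ≈0, so on to the tee.

```bash
python3 go.py .515 -.03 .29 70.1
python3 -m inch '[[-0.2,-60,-10,-3,0],[-0.2,-60,-14,0,0],[-0.2,-60,-14,0,0],[-0.2,-60,-14,0,0],[-0.2,-50,-10,0,-0.1]]'
python3 -m inch '[[-0.2,0,0,0,-0.18],[-0.2,0,0,0,-0.18],[-0.2,0,0,0,-0.18],[-0.2,0,0,0,-0.18],[-0.2,0,0,0,-0.18]]' 
python3 go.py .515 -.03 .25 70.1
```

```text
t 8.45 pos [0.5473 0.2933 0.2857] yaw 8.1 z [-0.003  0.044 -0.999] w 0.647 F [-0.5 -0.2 -0.1] q7 -0.31
shift mm [-315.   -77.6  -18.6] twist -1.081
time: 9.07
position: [0.5245, -0.0047, 0.2685]
tool_rot: [-1.902, -2.457, -0.039]
ft_force: [0.1, -0.1, -0.7]
grip_width: 0.403
time: 9.7
position: [0.5202, -0.0139, 0.2618]
tool_rot: [-0.622, -3.05, -0.051]
ft_force: [0.5, 0.3, -1.2]
grip_width: 0.396
t 9.7 pos [ 0.5202 -0.0139  0.2618] yaw 66.9 z [-0.021  0.037 -0.999] w 0.396 F [ 0.5  0.3 -1.2] q7 1.2
shift mm [ -1.9 -17.2  11.3] twist -0.055
```

```bash
python3 -m inch '[[-0.2,-2,-17,0,-0.055],[-0.2,0,0,0,0]]' >/dev/null; python3 go.py .521 -.032 .25 70.1
python3 - <<'E'
from bench import ctrl
from h import *
d=ctrl.get_image("wrist");np.savez("w4.npz",**d);cv2.imwrite("pics/w4.png",d["color"][:,:,::-1])
W=world(d);C=d["color"].min(2)
near=(abs(W[...,0]-.5)<.1)&(abs(W[...,1]+.1)<.16)
for lo,hi in ((.095,.108),(.027,.033),(.035,.041)):
    m=near&(W[...,2]>lo)&(W[...,2]<hi)&(C>50)
    n,l,s,c=cv2.connectedComponentsWithStats(m.astype(np.uint8))
    for i in range(1,n):
        if s[i,4]>30: print(lo,s[i].tolist(),W[l==i].mean(0).round(4),rect(W[l==i]))
E
```

```text
t 9.95 pos [ 0.5139 -0.0309  0.2586] yaw 70.2 z [-0.025  0.036 -0.999] w 0.402 F [ 0.4 -0.6  0.3] q7 1.28
shift mm [-7.3  1.2  8.4] twist 0.002
0.095 [242, 229, 14, 12, 143] [ 0.4998 -0.0932  0.1009] (array([499.9, -93.7]), array([12., 10.]), 70.2)
0.095 [312, 229, 12, 12, 139] [ 0.5228 -0.0298  0.1012] (array([523.3, -29.9]), array([11.1, 10.2]), 70.2)
0.095 [135, 230, 41, 12, 459] [ 0.4689 -0.179   0.1009] (array([ 469.1, -180.3]), array([36.3, 10.4]), 70.0)
0.027 [150, 203, 194, 35, 4730] [ 0.4961 -0.0992  0.0297] (array([ 496.6, -105.6]), array([226.2,  40.8]), 70.1)
0.035 [162, 217, 33, 10, 47] [ 0.4681 -0.174   0.0384] (array([ 465.6, -177.6]), array([36.5,  8.9]), 54.8)
0.035 [232, 217, 25, 9, 145] [ 0.4928 -0.1126  0.0377] (array([ 494.4, -108.8]), array([28.6,  9.8]), 70.4)
0.035 [301, 217, 31, 10, 128] [ 0.5223 -0.0301  0.0384] (array([523.2, -29.9]), array([35.3, 10.5]), 70.5)
```

View pics/w4.png

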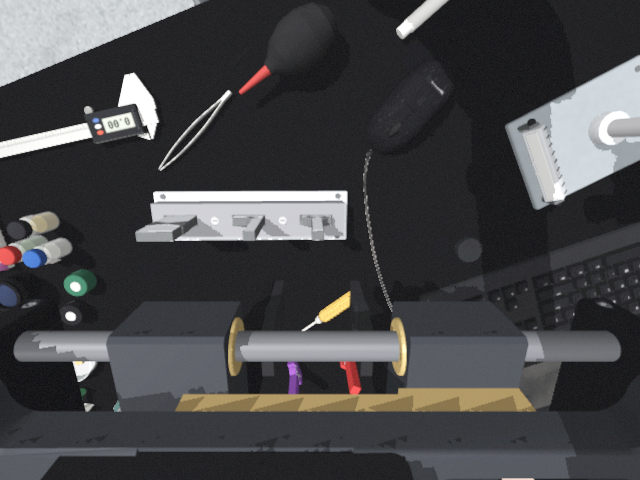

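The tee is at (318,225), with a symmetric foot and a centred web at (0.5233,-0.0299), yaw 70.2°. The middle section at (250,225) is the L. Descending now.

```bash
python3 -m inch '[[-0.2,-10,2,40,0],[-0.2,0,0,40,0],[-0.2,0,0,0,0]]' >/dev/null; python3 go.py .5233 -.0299 .066 70.2
```

```text
t 10.38 pos [ 0.5229 -0.0251  0.1759] yaw 70.2 z [-0.025  0.038 -0.999] w 0.396 F [-0.6  0.3  0.6] q7 1.31
shift mm [ -6.   -7.4 109.6] twist 0.001
```

```bash
python3 -m inch '[[-0.2,-6,-7,40,0],[-0.2,0,0,20,0],[-0.2,0,0,0,0]]' >/dev/null; python3 go.py .5233 -.0299 .066 70.2
```

```text
t 10.75 pos [ 0.5283 -0.0296  0.1186] yaw 70.2 z [-0.019  0.04  -0.999] w 0.399 F [-0.2  0.2  0.5] q7 1.36
shift mm [ 2.9 -3.5 52.7] twist 0.002
```

```bash
python3 -m inch '[[-0.2,3,-4,20,0],[-0.2,0,0,20,0],[-0.2,0,0,10,0],[-0.2,0,0,0,0]]' >/dev/null; python3 go.py .5233 -.0299 .066 70.2
```

```text
t 11.25 pos [ 0.5292 -0.0291  0.0753] yaw 70.3 z [-0.008  0.041 -0.999] w 0.403 F [-0.7 -0.5  1. ] q7 1.39
shift mm [ 5.1 -3.1  9.3] twist 0.002
```

```bash
python3 -m inch '[[-0.2,5,-3,9,0],[-0.2,0,0,0,0]]' >/dev/null; python3 go.py .5233 -.0299 .066 70.2;  python3 -m inch '[[-0.2,1,0,0,0],[-0.9,0,0,0,0],[-0.9,0,0,0,0],[-0.9,0,0,0,0],[-0.9,0,0,0,0]]' 15; python3 go.py .5233 -.0299 .066 70.2
```

```text
t 11.5 pos [ 0.5243 -0.0299  0.0675] yaw 70.3 z [-0.005  0.042 -0.999] w 0.399 F [-1.5 -0.1 -0.4] q7 1.39
shift mm [ 0.9 -0.4  1.5] twist 0.002
time: 12.12
position: [0.5239, -0.03, 0.0686]
tool_rot: [-0.536, -3.084, -0.063]
ft_force: [-1.1, -1.0, 1.4]
grip_width: 0.136
t 12.12 pos [ 0.5239 -0.03    0.0686] yaw 70.3 z [-0.004  0.041 -0.999] w 0.136 F [-1.1 -1.   1.4] q7 1.39
shift mm [ 0.6 -0.2  2.6] twist 0.002
```

Gripped (11.8 mm). Now lift it about 8 mm so the foot stays roughly 4 mm in the slot, then lean it there against the slot edge to pivot it 29° in a light grip.

```bash
python3 -m inch '[[-0.9,0,0,-8,0],[-0.9,0,0,0,0]]' 15 ; python3 go.py .5233 -.0299 .0765 70.2
```

```text
time: 12.38
position: [0.5238, -0.0302, 0.0768]
tool_rot: [-0.536, -3.084, -0.063]
ft_force: [0.9, -0.3, -1.7]
grip_width: 0.142
t 12.38 pos [ 0.5238 -0.0302  0.0768] yaw 70.3 z [-0.004  0.042 -0.999] w 0.142 F [ 0.9 -0.3 -1.7] q7 1.39
shift mm [0.5 0.1 0.3] twist 0.002
```

```bash
python3 -m inch '[[-0.9,0,0,0,0],[-0.9,-6,0,0,0],[-0.9,-6,0,0,0],[-0.9,0,0,0,0]]' 5 ; python3 go.py .556 -.0417 .0704 70.2
```

```text
time: 12.88
position: [0.5351, -0.0344, 0.076]
tool_rot: [-0.535, -3.082, -0.063]
ft_force: [-0.4, -1.1, -1.5]
grip_width: 0.14
t 12.88 pos [ 0.5351 -0.0344  0.076 ] yaw 70.3 z [-0.006  0.042 -0.999] w 0.14 F [-0.4 -1.1 -1.5] q7 1.41
shift mm [-22.3  -0.1   5.2] twist 0.002
```

Moved 12 mm freely with little force. Continuing the arc.

```bash
python3 -m inch '[[-0.9,-6,0,1,0],[-0.9,-6,0,1,0],[-0.9,-6,0,2,0],[-0.9,-5,0,2,0],[-0.9,0,0,0,0]]' 5 ; python3 go.py .556 -.0417 .0704 70.2
python3 - <<'E'
from bench import ctrl
from h import *
ims=[]
for n,b in (("scene",(280,200,420,305)),("side",(255,230,355,305))):
    d=ctrl.get_image(n);np.savez(n+"5.npz",**d);ims.append(cv2.resize(d["color"][b[1]:b[3],b[0]:b[2]],(400,300),interpolation=2))
cv2.imwrite("pics/t5.png",np.hstack(ims)[:,:,::-1])
E
```

```text
time: 13.5
position: [0.5578, -0.0422, 0.0684]
tool_rot: [-0.535, -3.08, -0.062]
ft_force: [-0.6, -0.1, -0.9]
grip_width: 0.14
t 13.5 pos [ 0.5578 -0.0422  0.0684] yaw 70.3 z [-0.008  0.042 -0.999] w 0.14 F [-0.6 -0.1 -0.9] q7 1.44
shift mm [ 1.9 -0.1 -1.9] twist 0.002
```

View pics/t5.png

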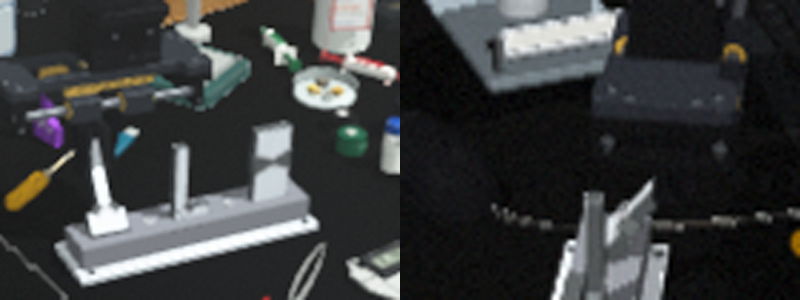

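The tee (scene crop (100,190); leaning right at (640,210) in the side crop) is pivoted in the grip, and its neighbours are upright. Next: firm up the grip, measure the lean and lift out.

```bash
cat > face.py <<'E'
from h import *
def face(d,lo,hi,o,r=.05,mn=110):
    W=world(d);o=np.array(o);m=(np.linalg.norm(W[...,:2]-o,axis=-1)<r)&(W[...,2]>lo)&(W[...,2]<hi)&(d["color"].min(2)>mn)
    m=cv2.erode(m.astype(np.uint8),np.ones((2,2)))>0
    p=W[m]
    for _ in range(6):
        c=p.mean(0);n=np.linalg.svd(p-c,full_matrices=False)[2][2];p=p[abs((p-c)@n)<.0025]
    n*=-np.sign(n[2]) # tee x: points down
    print("N",len(p),"c",c.round(4),"tee x",n.round(3),"pitch",np.arcsin(-n[2]).round(3),"az",np.degrees(np.arctan2(n[1],n[0])).round(1));return p,n
E
python3 - <<'E'
from face import *
d=dict(np.load("scene5.npz"))
for mn in (90,130): face(d,.034,.11,(.53,-.034),.04,mn)
face(dict(np.load("scene0.npz")),.04,.1,(.521,-.031),.025,90)
E
python3 -m inch '[[-0.9,0,0,0,0],[-0.9,0,0,0,0],[-0.9,0,0,-10,0],[-0.9,0,0,-30,0],[-0.9,0,0,-30,0]]' 25;python3 go.py .5645 .138 .115 8.2
```

```text
N 125 c [ 0.5319 -0.0324  0.0549] tee x [ 0.767 -0.25  -0.591] pitch 0.632 az -18.0
N 112 c [ 0.5312 -0.0319  0.0538] tee x [ 0.769 -0.248 -0.589] pitch 0.629 az -17.9
N 71 c [ 0.5177 -0.0294  0.0663] tee x [-0.986  0.169 -0.002] pitch 0.002 az 170.2
time: 14.22
position: [0.557, -0.0449, 0.1399]
tool_rot: [-0.534, -3.079, -0.061]
ft_force: [0.3, 0.6, -1.4]
grip_width: 0.136
t 14.22 pos [ 0.557  -0.0449  0.1399] yaw 70.3 z [-0.01   0.042 -0.999] w 0.136 F [ 0.3  0.6 -1.4] q7 1.4
shift mm [ 53.9 173.7  32.4] twist 1.084
```

Run:
```python
from bench import ctrl
from face import *
d=ctrl.get_image("scene");np.savez("scene6.npz",**d)
for mn in (90,130,170):
    p,n=face(d,.09,.18,(.535,-.036),.045,mn)
print(p[:,2].min(),p[:,2].max())
d=ctrl.get_image("side");np.savez("side6.npz",**d)
W=world(d);o=np.array([.545,-.04]);m=(np.linalg.norm(W[...,:2]-o,axis=-1)<.05)&(W[...,2]>.085)&(W[...,2]<.135)
p=W[m];print(m.sum());a=np.radians(-19.8)
x=(p[:,:2]-o)@[np.cos(a),np.sin(a)]
for z in np.arange(.09,.135,.005):
    k=abs(p[:,2]-z)<.0025
    if k.sum()>3: print(z.round(3),k.sum(),np.percentile(x[k]*1000,[5,50,95]).round(1))
```

```text
N 124 c [ 0.5323 -0.0366  0.1291] tee x [ 0.77  -0.262 -0.581] pitch 0.62 az -18.8
N 106 c [ 0.5315 -0.036   0.1278] tee x [ 0.769 -0.265 -0.581] pitch 0.62 az -19.0
N 90 c [ 0.5291 -0.035   0.1241] tee x [ 0.762 -0.273 -0.587] pitch 0.628 az -19.7
0.10514596464388538 0.16057867746066395
112
0.105 4 [-22.7 -19.8 -16.9]
0.11 15 [-26.9 -21.  -15.9]
0.115 23 [-25.4 -22.1 -12.2]
0.12 18 [-21.1 -17.6  -8.1]
0.125 26 [-17.7 -13.2  -6.2]
0.13 18 [-15.   -8.6  -1.7]
0.135 8 [-11.   -6.5   1.4]
```

Scene plane fit and side silhouette both give a lean of about 0.62 rad, against 0.507 for the camera. That is within 0.17 but marginal, so I'll dip back into the slot and take about 0.11 off.

```bash
python3 -m inch '[[-0.9,0,0,25,0],[-0.9,0,0,25,0],[-0.9,0,0,0,0]]' >/dev/null; python3 go.py .5578 -.0422 .0700 70.3
```

```text
t 14.7 pos [ 0.5601 -0.0428  0.092 ] yaw 70.3 z [ 0.     0.043 -0.999] w 0.139 F [ 0.  -0.5 -1.4] q7 1.43
shift mm [ 2.  -1.1 22. ] twist 0.001
```

```bash
python3 -m inch '[[-0.9,2,-1,10,0],[-0.9,0,0,0,0]]' >/dev/null; python3 go.py .5578 -.0422 .0700 70.3;python3 -m inch '[[-0.9,0,0,6,0],[-0.9,0,0,0,0]]' >/dev/null; python3 go.py .5578 -.0422 .0700 70.3
```

```text
t 14.95 pos [ 0.5581 -0.0428  0.0823] yaw 70.3 z [ 0.001  0.043 -0.999] w 0.136 F [ 0.8 -0.4 -2.4] q7 1.43
shift mm [ 0.4 -0.1 12.3] twist 0.001
t 15.2 pos [ 0.5589 -0.0426  0.0768] yaw 70.3 z [ 0.003  0.043 -0.999] w 0.132 F [-0.4 -0.  -1. ] q7 1.44
shift mm [ 1.1 -0.3  6.8] twist 0.001
```

```bash
python3 -m inch '[[-0.9,1,0,4,0],[-0.9,0,0,2,0],[-0.9,0,0,0,0]]' >/dev/null; python3 go.py .5578 -.0422 .0700 70.3;python3 -m inch '[[-0.9,0,0,0,0],[-0.9,5,0,-1,0],[-0.9,5,0,-1.5,0],[-0.9,0,0,0,0]]' 5
python3 - <<'E'
from bench import ctrl
from face import *
d=ctrl.get_image("scene")
for mn in (90,130): face(d,.034,.11,(.53,-.034),.04,mn)
E
```

```text
t 15.57 pos [ 0.5583 -0.0422  0.0709] yaw 70.3 z [ 0.004  0.043 -0.999] w 0.137 F [ 0.5 -1.  -1.1] q7 1.44
shift mm [ 0.4 -0.2  0.9] twist 0.001
time: 16.08
position: [0.5482, -0.0386, 0.0739]
tool_rot: [-0.536, -3.091, -0.068]
ft_force: [-0.5, -0.1, -1.2]
grip_width: 0.134
N 131 c [ 0.5235 -0.0304  0.0614] tee x [ 0.772 -0.249 -0.585] pitch 0.625 az -17.9
N 114 c [ 0.5227 -0.0295  0.0598] tee x [ 0.778 -0.247 -0.577] pitch 0.615 az -17.6
```

The lean didn't change: the foot had already cleared the slot, and geometry says the slot can't reduce it anyway. A fixed vertical face would do it, such as the rack's end face beyond the tee, pushed from the far side. First I'll check the clearances around it.

Run:
```python
from h import *
a=np.radians(70.1);ry=np.array([np.cos(a),np.sin(a)]);rx=np.array([ry[1],-ry[0]])
o=np.array([.4965,-.1058])
for f in ("w4","side0"):
    W=world(dict(np.load(f+".npz")));x=(W[...,:2]-o)@rx;y=(W[...,:2]-o)@ry
    H=np.full((22,24),-1)
    for i in range(22):
        for j in range(24):
            m=(abs(x+.06-i*.01)<.005)&(abs(y-j*.01)<.005)
            if m.any(): H[i,j]=np.nanmax(W[...,2][m])*1000
    print(f,"rows rack x -60..150 step10, cols y 0..230");print("\n".join(f"{i*10-60:5d} "+" ".join(f"{v:3d}" for v in H[i]) for i in range(22)))
```

```text
w4 rows rack x -60..150 step10, cols y 0..230
  -60   2   1   1   1   1   1   1   1   1   1   1   2   1   2   8   2   1   2   1   1   1   1   1   1
  -50   1   1   1   1   1   1   1   2   1   1   1   0   1   1   6   1   1   2   1   0   1   1   1   1
  -40 360 363 353 353 353 354 348 348 348 354 355 355 355 349 368 355 348   1   1   1   1   1   1   2
  -30 359 371 375 376 376 376 378 378 378 378 373 374 374 374 373 355   1   2   1   1   1   1   1   1
  -20 348 370 371 352 352 348 304  31  33 372 373 373 373 373 373 352   1   1   1   2   2   1   1   1
  -10 341 101 101  32  31 336 308  46 103 309 337  31   8   1 366 346   1   1   2   1   1   1   1   1
    0 330 103 103  31  32 325 308 102 103 308 325 353 353   1   3 335   1   1   1   1   1   1   1   1
   10  29  30  31  31  31  31  31  31  -1  31  31  31   9   2   1 349   1   1   1   2   1   1   1   1
   20  -1  31  31  30  32  31  31  30  -1  30  30  31   8   1   1 342   1   1   1   0   2   1   1   1
   30   7   8   9   9   8   9   9   8   0   8   9  10   9   1   2 334   1   1   1   2   1   2   1   1
   40   1   1   1   2   1   1   2 
[... 2782 characters left out ...]
   2   2   1   2   0   3   1   3   2   3   2   2   2   2   2   4   4   2   3   2   2   3
  100   1   3   1   3   2   1   1   2   4   2   1   4  14  15   1   2   2   6   1   2   2   4   1   1
  110   3   3   3   1   1   3   3   3   1   2   2  19  19  17  -1  -1   2   4   5   3   3   4  12   9
  120   3   1   3   3   3   3   2   1   2  12  17  19  17  14   3   3   3   6   5   3   2   0  11  13
  130   2   2   2   2   2   2   4   4  16  19  19  15  -1   1   1   2   2   1   5   2   1   2  11  14
  140   4   0   2   2   2   2   3   2  19  16  16   0   0   3   2   2   3   2   3   6   3   2   3  14
  150   2   1   3   4   3   2   2  11  13   3   2   2   4   3   5   4   4   2   3   4   4   2   2  13
```

Behind the rack at y≈80 it is clear out to x≈100, and the decoys and screwdriver are farther off. So I'll use the block's +x side face: lift, go behind it, lower and push back.

```bash
python3 -m inch '[[-0.9,0,0,0,0],[-0.9,0,0,-35,0],[-0.9,-20,0,0,0],[-0.9,-25,0,0,0],[-0.9,0,0,0,0]]' 25; python3 go.py .5891 -.0538 .055 70.2
```

```text
time: 16.75
position: [0.5919, -0.0552, 0.1096]
tool_rot: [-0.535, -3.092, -0.068]
ft_force: [0.2, -0.3, -0.8]
grip_width: 0.135
t 16.75 pos [ 0.5919 -0.0552  0.1096] yaw 70.4 z [ 0.005  0.043 -0.999] w 0.135 F [ 0.2 -0.3 -0.8] q7 1.46
shift mm [ 2.5 -1.9 54.6] twist 0.003
```

```bash
python3 -m inch '[[-0.9,0,-2,25,0],[-0.9,0,0,20,0],[-0.9,0,0,0,0]]' >/dev/null; python3 go.py .5891 -.0538 .055 70.2
```

```text
t 17.12 pos [ 0.5898 -0.0542  0.0627] yaw 70.4 z [ 0.002  0.044 -0.999] w 0.132 F [-0.3 -0.5 -1.8] q7 1.49
shift mm [ 0.7 -0.2  7.8] twist 0.003
```

```bash
python3 -m inch '[[-0.9,0,0,8,0],[-0.9,0,0,0,0]]' >/dev/null; python3 go.py .5763 -.0492 .059 70.2; python3 -m inch '[[-0.9,0,0,0,0],[-0.9,5,0,-1,0],[-0.9,5,0,-2,0],[-0.9,3,0,-2,0],[-0.9,0,0,0,0]]' 5; python3 go.py .5763 -.0492 .059 70.2
python3 - <<'E'
from bench import ctrl
from face import *
d=ctrl.get_image("scene")
for mn in (90,130): face(d,.034,.11,(.565,-.045),.045,mn)
E
```

```text
t 17.38 pos [ 0.59   -0.0535  0.055 ] yaw 70.4 z [ 0.003  0.045 -0.999] w 0.135 F [ 0.6 -0.1 -1.6] q7 1.49
shift mm [14.5 -0.4 -3.8] twist 0.004
time: 18.0
position: [0.578, -0.0493, 0.0624]
tool_rot: [-0.534, -3.094, -0.071]
ft_force: [0.5, 0.1, -1.4]
grip_width: 0.134
t 18.0 pos [ 0.578  -0.0493  0.0624] yaw 70.4 z [ 0.006  0.045 -0.999] w 0.134 F [ 0.5  0.1 -1.4] q7 1.48
shift mm [ 1.6 -0.7  3.4] twist 0.004
N 84 c [ 0.5588 -0.0441  0.0574] tee x [ 0.853 -0.131 -0.506] pitch 0.53 az -8.8
N 64 c [ 0.5576 -0.0427  0.0549] tee x [ 0.848 -0.111 -0.519] pitch 0.545 az -7.5
```

```bash
python3 -m inch '[[-0.9,3,0,0,0],[-0.9,0,0,0,0],[-0.9,-4,0,0,0],[-0.9,0,0,0,0]]' 5 >/dev/null; python3 -m inch '[[-0.9,0,0,0,0],[-0.9,0,0,-10,0],[-0.9,0,0,-40,0],[-0.9,0,0,-40,0],[-0.9,0,0,0,0]]' 25;  python3 go.py .5645 .138 .115 8.2
python3 - <<'E'
from bench import ctrl
from face import *
d=ctrl.get_image("scene");np.savez("scene7.npz",**d)
for mn in (90,130): p,n=face(d,.09,.19,(.56,-.045),.045,mn)
print(p[:,2].min())
d=ctrl.get_image("side")
W=world(d);o=np.array([.565,-.045]);m=(np.linalg.norm(W[...,:2]-o,axis=-1)<.05)&(W[...,2]>.07)&(W[...,2]<.135)
p=W[m];a=np.radians(-19.8)
x=(p[:,:2]-o)@[np.cos(a),np.sin(a)]
for z in np.arange(.09,.14,.005):
    k=abs(p[:,2]-z)<.0025
    if k.sum()>3: print(z.round(3),k.sum(),np.percentile(x[k]*1000,[5,50,95]).round(1))
E
```

```text
time: 19.18
position: [0.5785, -0.0542, 0.1559]
tool_rot: [-0.535, -3.093, -0.07]
ft_force: [0.1, -0.0, -1.3]
grip_width: 0.135
t 19.18 pos [ 0.5785 -0.0542  0.1559] yaw 70.3 z [ 0.006  0.044 -0.999] w 0.135 F [ 0.1 -0.  -1.3] q7 1.43
shift mm [ 77.4 174.3  49.3] twist 1.085
N 115 c [ 0.5558 -0.0458  0.1391] tee x [ 0.837 -0.276 -0.473] pitch 0.493 az -18.2
N 95 c [ 0.5558 -0.0458  0.139 ] tee x [ 0.848 -0.244 -0.47 ] pitch 0.489 az -16.1
0.1173451453394631
0.11 4 [-18.7 -16.  -14.7]
0.115 15 [-22.5 -18.9 -11.6]
0.12 16 [-20.2 -17.2  -8. ]
0.125 21 [-18.4 -14.7  -5.9]
0.13 24 [-14.9 -10.4  -2.4]
0.135 6 [-11.8  -5.7  -2.4]
```

Lean is now 0.49 and will be about 0.52 after turning, against camera 0.507. Now turning to the stand heading, then approaching along the lens axis.

```bash
python3 -m inch '[[-0.9,0,0,0,0.18],[-0.9,0,0,0,0.18],[-0.9,0,0,0,0.18],[-0.9,0,0,0,0.18],[-0.9,0,0,0,0.18]]'>/dev/null; python3 -m inch '[[-0.9,0,0,0,0.15],[-0.9,0,0,0,0]]';python3 go.py .5667 .1372 .12 8.2
```

```text
time: 20.15
position: [0.5677, -0.052, 0.1403]
tool_rot: [-2.025, -2.343, -0.028]
ft_force: [0.9, 0.7, -1.7]
grip_width: 0.132
t 20.15 pos [ 0.5677 -0.052   0.1403] yaw 8.4 z [-0.022  0.043 -0.999] w 0.132 F [ 0.9  0.7 -1.7] q7 0.38
shift mm [186.2  26.8  28.5] twist 0.002
```

```bash
python3 -m inch '[[-0.9,35,6,6,0],[-0.9,35,5,5,0],[-0.9,35,5,5,0],[-0.9,35,5,5,0],[-0.9,0,0,0,0]]';python3 go.py .5667 .1372 .12 8.2
```

```text
time: 20.78
position: [0.5637, 0.0937, 0.12]
tool_rot: [-2.005, -2.354, -0.018]
ft_force: [-0.2, -0.8, -1.5]
grip_width: 0.138
t 20.77 pos [0.5637 0.0937 0.12  ] yaw 9.2 z [-0.03   0.041 -0.999] w 0.138 F [-0.2 -0.8 -1.5] q7 0.14
shift mm [42.4  9.9  1.7] twist 0.016
```

```bash
python3 -m inch '[[-0.9,20,5,1,0.016],[-0.9,15,4,0,0],[-0.9,0,0,0,0]]' > /dev/null;python3 go.py .5667 .1372 .12 8.2
python3 - <<'E'
from bench import ctrl
from face import *
ims=[]
for n,b in (("scene",(120,200,320,350)),("side",(220,150,380,270))):
    d=ctrl.get_image(n);np.savez(n+"8.npz",**d);ims.append(cv2.resize(d["color"][b[1]:b[3],b[0]:b[2]],(400,300),interpolation=2))
    W=world(d);o=np.array([.5395,.3253]);sx=np.array([.143,-.99]);sy=np.array([.99,.143])
    x=(W[...,:2]-o)@sx;y=(W[...,:2]-o)@sy
    m=(abs(x-.165)<.05)&(abs(y)<.04)&(W[...,2]>.05)&(W[...,2]<.115)
    for z in np.arange(.07,.116,.005):
        k=m&(abs(W[...,2]-z)<.0025)
        if k.sum()>2: print(n,z.round(3),k.sum(),"x",np.percentile(x[k]*1000,[5,50,95]).round(1),"y",np.percentile(y[k]*1000,[3,97]).round(1))
cv2.imwrite("pics/f8.png",np.hstack(ims)[:,:,::-1])
E
```

```text
t 21.15 pos [0.5665 0.1277 0.1187] yaw 8.4 z [-0.033  0.038 -0.999] w 0.133 F [ 0.6  0.3 -1.5] q7 0.07
shift mm [ 9.4  1.6 -0.9] twist 0.003
scene 0.08 18 x [163.5 166.2 173.8] y [-20.2  13.3]
scene 0.085 29 x [164.5 167.  174. ] y [-22.2  10.9]
scene 0.09 35 x [164.9 168.8 172.6] y [-23.2  13.5]
scene 0.095 34 x [167.4 171.8 179.9] y [-21.7  12.5]
scene 0.1 33 x [170.6 174.8 182.6] y [-17.9   7.9]
scene 0.105 19 x [175.2 178.3 186.9] y [-9.8  2.1]
scene 0.11 13 x [179.5 182.9 189.8] y [-8.7  0.3]
scene 0.115 8 x [178.6 183.3 189.9] y [-9.7  3.2]
side 0.075 10 x [168.4 170.7 173.5] y [-20.6  10.1]
side 0.08 14 x [171.  175.8 179. ] y [-23.2  10.2]
side 0.085 21 x [175.4 177.8 180.5] y [-23.6   9.4]
side 0.09 19 x [176.4 182.4 184.5] y [-23.   11.6]
side 0.095 28 x [173.  179.8 186.7] y [-22.4  13.3]
side 0.1 13 x [174.  184.2 189.1] y [-17.2   1.6]
side 0.105 12 x [180.5 188.3 192.6] y [-11.3   0. ]
```

View pics/f8.png

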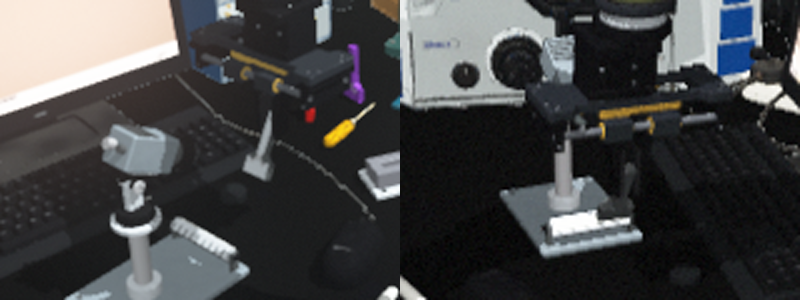

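The scene crop shows the tee at (262,150), leaning with the lens facing it. The side crop shows it above and beyond the light bar. The weld is about 5 mm off in y, 8 mm far and 3 mm low, so I'm correcting.

```bash
python3 -m inch '[[-0.9,8,5,-3,0],[-0.9,0,0,0,0],[-0.9,0,0,0,0]]' > /dev/null;python3 go.py .5667 .1372 .12 8.2
cat > fin.py <<'E'
from bench import ctrl
from face import *
o=np.array([.5395,.3253]);sx=np.array([.143,-.99]);sy=np.array([.99,.143])
d=ctrl.get_image("scene")
for mn in (70,110): p,n=face(d,.06,.125,o+.165*sx,.05,mn)
t=.507;lens=np.array([.0769,.1505])
x=(p[:,:2]-o)@sx;y=(p[:,:2]-o)@sy;z=p[:,2]
# weld: on fitted face, 24 mm up the face from its bottom edge, mid width
pit=np.arcsin(-n[2]);u=x*np.sin(pit)+z*np.cos(pit);u0=np.percentile(u,2);foot=u<u0+.016
ym=np.percentile(y[foot],[2,98]);s=np.median(x*np.cos(pit)-z*np.sin(pit))
uw=u0+.024;wx,wz=uw*np.sin(pit)+s*np.cos(pit),uw*np.cos(pit)-s*np.sin(pit)
dx,dz=wx-lens[0],wz-lens[1]
print("foot y",ym.round(4),"weld stand",round(wx,4),round(wz,4),"-> dist",round(dx*np.cos(t)-dz*np.sin(t),4),"up",round(dx*np.sin(t)+dz*np.cos(t),4),"u span",np.ptp(u))
W=world(d);m=(abs((W[...,:2]-o)@sy)<.025)&(abs((W[...,:2]-o)@sx-.02)<.05)&(W[...,2]>.14)&(W[...,2]<.23)&(d["color"].min(2)>60)
print("cam pts",m.sum(),W[m].mean(0).round(4))
E
python3 fin.py
```

```text
t 21.62 pos [0.5712 0.1326 0.1226] yaw 8.1 z [-0.032  0.036 -0.999] w 0.135 F [-0.   0.1 -1.5] q7 0.06
shift mm [ 5.1 -3.7  2.9] twist -0.002
N 101 c [0.5636 0.1597 0.0987] tee x [ 0.136 -0.86  -0.491] pitch 0.514 az -81.0
N 71 c [0.5643 0.1608 0.097 ] tee x [ 0.103 -0.868 -0.486] pitch 0.508 az -83.2
foot y [-0.0122  0.014 ] weld stand 0.1721 0.1072 -> dist 0.1042 up 0.0084 u span 0.04206288749498785
cam pts 872 [0.5316 0.3173 0.1893]
```

```bash
python3 -m inch '[[-0.9,5,0,4,0],[-0.9,0,0,0,0],[-0.9,0,0,0,0],[-0.9,0,0,0,0]]' > /dev/null;python3 go.py .5667 .1372 .12 8.2; python3 fin.py
python3 - <<'E'
from bench import ctrl
from h import *
o=np.array([.5395,.3253]);sx=np.array([.143,-.99]);sy=np.array([.99,.143])
d=ctrl.get_image("side");W=world(d);x=(W[...,:2]-o)@sx;y=(W[...,:2]-o)@sy
m=(abs(x-.165)<.05)&(abs(y)<.04)&(W[...,2]>.05)&(W[...,2]<.1)
print("side foot y",np.percentile(y[m],[3,97]).round(4),"zmin",np.percentile(W[m][:,2],3))
s=ctrl.get_state();print(np.abs(s["qd"]).max())
ims=[d["color"][130:370,200:360],ctrl.get_image("scene")["color"][190:340,120:320]]
cv2.imwrite("pics/f9.png",np.hstack([cv2.resize(ims[0],(360,540)),cv2.resize(ims[1],(440,540))])[:,:,::-1])
E
```

```text
t 22.18 pos [0.57   0.1382 0.1184] yaw 8.2 z [-0.032  0.037 -0.999] w 0.137 F [ 0.2  0.  -0.1] q7 0.05
shift mm [-0.5 -3.5 -1.6] twist -0.002
N 88 c [0.5615 0.1649 0.0953] tee x [ 0.053 -0.876 -0.479] pitch 0.499 az -86.5
N 72 c [0.5623 0.1656 0.094 ] tee x [ 0.028 -0.879 -0.475] pitch 0.495 az -88.2
foot y [-0.0159  0.0172] weld stand 0.1665 0.1033 -> dist 0.1013 up 0.0022 u span 0.04787556010083899
cam pts 877 [0.5317 0.3173 0.1893]
side foot y [-0.018   0.0171] zmin 0.0748456495820697
0.0027829464366720784
```

View pics/f9.png

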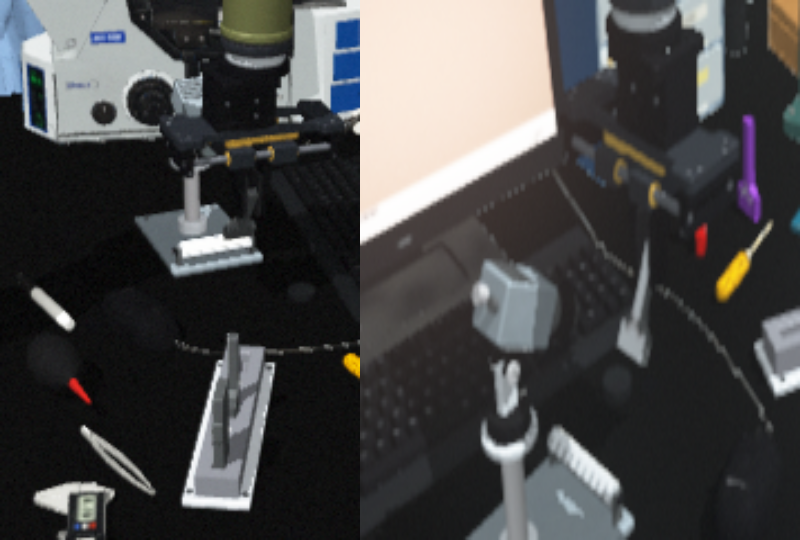

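The final view shows the tee at (635,320) held in front of the lens at (540,310), with the butt and corner sections upright in the rack. The weld is about 101 mm away, 2 mm up and 0 mm sideways. I'll let it settle and hand in.

```bash
python3 -m inch '[[-0.9,0,0,0,0],[-0.9,0,0,0,0],[-0.9,0,0,0,0],[-0.9,0,0,0,0]]'; python3 go.py .5667 .1372 .12 8.2; python3 -c "
from bench import ctrl;print(ctrl.close_job())"
```

```text
time: 22.82
position: [0.5702, 0.138, 0.1185]
tool_rot: [-2.027, -2.337, -0.011]
ft_force: [-0.5, 0.5, -0.6]
grip_width: 0.133
t 22.82 pos [0.5702 0.138  0.1185] yaw 8.1 z [-0.032  0.037 -0.999] w 0.133 F [-0.5  0.5 -0.6] q7 0.05
shift mm [-0.2 -3.6 -1.4] twist -0.002
the job is handed in; nothing more can be done
None
```

I aimed the camera, drew the tee out of the rack and handed the job in at about 22.8 s with the tee held in front of the lens. No verdict was reported.

**How it was done:** The tool can't pitch, so I leaned the tee inside a light grip, using the rack slot edge. That overshot to about 0.62 rad. A retry in the slot changed nothing, so I trimmed the lean against the rack's rear face.

**Last checks:**

| Check | Measured | Needed |
|---|---|---|
| Camera swivel | about 0.01 rad | within 0.09 |
| Camera tilt | about 0.51 rad | 0.454 to 0.594 |
| Weld distance from the lens | about 101 mm | 80 to 120 mm |
| Weld off the lens axis | about 2 mm up, 0 to 1 mm sideways | within 15 mm |
| Tee lean | about 0.50 rad | within 0.17 of the camera's tilt |
| Grip | 25 N commanded, arm still | over 1 N, at rest |

The butt and corner sections looked upright in the rack.

**Disagreements and gaps:**
- **Tilt:** The box's projected length gave about 0.47 rad instead of 0.51, which is still inside the limits. I measured tilt only before the tee move. Afterwards I saw only that the camera looked unmoved.
- **Heading:** The last face-plane fit gave -86° to -88° from few pixels. The previous fit gave -81° to -83°, and the gripper heading gave -82°, so I trusted those.
- **Bystanders:** I checked them only by eye, in the pictures where they show.

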